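# Release the red tin with the two-button rack

## Task

Let the red tin out of the tin rack: with one fingertip on each, press the two yellow buttons of the red tin's lane fully down together and keep them both down until the tin has rolled down and come to lie in the tray at the end of its lane, then let go so that both buttons come up again. Do not touch either tin, leave the green tin's buttons alone so that the green tin stays where it is, and disturb nothing else on the table.

Things in the scene. Friction and masses are not known exactly. Their poses are not given: they have to be found in the camera images.
- rack: white two-lane gravity tin rack fixed to the table, 305 mm long (x) by 250 mm wide (y). Origin on the table under its middle; +x points downhill, away from the button console and robot; +y to its left lane. Lanes are centred at y +65 mm (left) and -65 mm (right) and fall by 7 degrees from the console to an end wall at x 150 mm; walls rise 26 mm above the lane floors.
- console (a point): centre of the console's flat top, 70 mm above the table; the console stands across the rack's uphill end (rack x -150 to -92 mm, 250 mm wide) and carries four yellow buttons in a row along y: the left lane's pair and the right lane's pair, each on a black plate straight behind its lane.
- left_pins (a point): middle of the left lane's two dark stop pins, at their tops, 8 mm proud of the lane floor; they hold back the tin. Each button is rigidly joined to one pin of its own lane, so the tin rolls free only with both its buttons down at once; the buttons spring up when let go.
- right_pins (a point): the same for the right lane's two stop pins
- left_tray (a point): where the centre of a delivered tin lies in the left lane, against the end wall: rack x 121 mm, 52 mm above the table
- right_tray (a point): the same for the right lane
- red_tin: red food tin with a white band, lying on its side across one of the two lanes (which one varies), 66 mm diameter, 90 mm long, about 0.35 kg; origin at its centre, its y axis along the tin. Waiting it lies at rack x about -48 mm, z 73 mm; delivered it lies against the end wall at rack x about +121 mm, z about 52 mm. It takes about 1 s to roll down.
- green_tin: green food tin with a white band, same size, waiting in the other lane; origin at its centre, y axis along the tin
- left_a_top (a point): centre of the top face of the left (+y) button of the left lane's pair: yellow round cap, 26 mm diameter, at rack x -121 mm, y +91 mm; top 86 mm above the table when up, 16 mm above the console. The two buttons of a pair stand 52 mm apart centre to centre
- left_a (a joint): travel of that button in m: 0 up, 0.012 fully down (top then 74 mm above the table, 4 mm above the console). Spring: starts to move at 0.75 N, fully down at 2.5 N; its pin lets go of the tin from about 0.008
- left_b_top (a point): centre of the top face of the right (-y) button of the left lane's pair: yellow round cap, 26 mm diameter, at rack x -121 mm, y +39 mm; top 86 mm above the table when up, 16 mm above the console. The two buttons of a pair stand 52 mm apart centre to centre
- left_b (a joint): travel of that button in m: 0 up, 0.012 fully down (top then 74 mm above the table, 4 mm above the console). Spring: starts to move at 0.75 N, fully down at 2.5 N; its pin lets go of the tin from about 0.008
- right_a_top (a point): centre of the top face of the left (+y) button of the right lane's pair: yellow round cap, 26 mm diameter, at rack x -121 mm, y -39 mm; top 86 mm above the table when up, 16 mm above the console. The two buttons of a pair stand 52 mm apart centre to centre
- right_a (a joint): travel of that button in m: 0 up, 0.012 fully down (top then 74 mm above the table, 4 mm above the console). Spring: starts to move at 0.75 N, fully down at 2.5 N; its pin lets go of the tin from about 0.008
- right_b_top (a point): centre of the top face of the right (-y) button of the right lane's pair: yellow round cap, 26 mm diameter, at rack x -121 mm, y -91 mm; top 86 mm above the table when up, 16 mm above the console. The two buttons of a pair stand 52 mm apart centre to centre
- right_b (a joint): travel of that button in m: 0 up, 0.012 fully down (top then 74 mm above the table, 4 mm above the console). Spring: starts to move at 0.75 N, fully down at 2.5 N; its pin lets go of the tin from about 0.008
- salt_pot: small white ceramic salt pot, 24 mm across, 34 mm tall, standing on the console midway between the two button pairs; origin under its foot
- spice_jar: amber spice jar with red cap, 48 mm across, 90 mm tall, beside the rack; origin under its foot
- sauce_bottle: amber sauce bottle with yellow cap, 54 mm across, 150 mm tall, beside the rack; origin under its foot
- pickle_jar: green glass jar with green cap, 68 mm across, 100 mm tall, beside the rack; origin under its foot
- scoop_cup: steel mug, 72 mm across, 75 mm tall, off to the right; origin under its foot
- bean_can: upright food can with blue label, 74 mm across, 110 mm tall, off to the left; origin under its foot
- pasta_carton: cardboard carton 50 x 110 x 160 mm tall, off to the right; origin under its foot
Not all that is in view belongs to the job. Leave any purple look-alike of the green_tin alone. What is shaped like the red_tin but purple is not meant.

How it is judged (in metres and radians):
On the way, in this order (a step that is already met when the one before it is completed fails the run):
1. both buttons of the red tin's lane are pressed together (((y of red_tin in the frame of rack above 0 m and value of joint each of left_a, left_b above 0.007 m) or (y of red_tin in the frame of rack below 0 m and value of joint each of right_a, right_b above 0.007 m))), for 0.1 s.
2. the red tin lies at the end of its lane while both buttons are still held down (x of red_tin in the frame of rack between 0.1 and 0.135 m and z of red_tin in the frame of rack between 0.035 and 0.065 m and ((y of red_tin in the frame of rack above 0 m and value of joint each of left_a, left_b above 0.009 m) or (y of red_tin in the frame of rack below 0 m and value of joint each of right_a, right_b above 0.009 m)) and linear speed of red_tin below 0.05 m/s), for 0.2 s.
At the end, for the whole second after the job is handed in: The red tin lies at rest in the tray of its lane (rack x 100 to 135 mm, on the lane floor), the green tin still waits behind its stop pins, and all four buttons are up (within 2 mm) (x of red_tin in the frame of rack between 0.1 and 0.135 m and z of red_tin in the frame of rack between 0.035 and 0.065 m and linear speed of each of red_tin, green_tin below 0.02 m/s and x of green_tin in the frame of rack below -0.035 m and z of green_tin in the frame of rack below 0.085 m and value of joint each of left_a, left_b, right_a, right_b below 0.002 m); the robot touches nothing.
It fails at once if the robot touches a tin (contact force between any of the fingers, the arm and red_tin above 0.5 N or contact force between any of the fingers, the arm and green_tin above 0.5 N).
It fails at once if a tin is lifted (z of any of red_tin, green_tin in the frame of rack above 0.095 m).
It fails at once if a button of the green tin's lane is pressed (more than 4 mm) ((y of green_tin in the frame of rack above 0 m and value of joint any of left_a, left_b above 0.004 m) or (y of green_tin in the frame of rack below 0 m and value of joint any of right_a, right_b above 0.004 m)).
It fails at once if a bystander is moved more than 20 mm or tipped over (distance of any of salt_pot, spice_jar, sauce_bottle, pickle_jar, scoop_cup, bean_can, pasta_carton from where it was at the start of the episode above 0.02 m or angle between any of salt_pot, spice_jar, sauce_bottle, pickle_jar, scoop_cup, bean_can, pasta_carton's own z axis and vertical above 0.5 rad).
It also fails if it takes over 35 s, if anything falls off the work surface, if the arm or the gripper's body presses on something with over 40 N, if the wrist force passes 120 N, or if a joint passes its speed limit or range.

## Robot

A 7-joint arm with a two-finger parallel gripper is mounted at the origin on the work surface. World frame = base frame: x ahead of the robot, y to its left, z up, the work surface at z = 0. Lengths are in mm, angles in rad, forces in N, time in s.
With the tool pointing down it reaches from about 425 to 950 mm from the base axis. Payload 4.7 kg.
Tool frame: the origin (TCP) lies at the very end of the fingers, on their centre line; the grasp point (between the pads) lies 19 mm behind it; x points along the fingers, z is the direction in which the jaws open and shut, and the axes are right-handed (so a half turn about x gives the same grasp; the last joint's range is limited). The gripper opens to 85 mm and grips with 20 to 120 N. Pads are 22 mm wide; open, the fingers measure 114 mm over their backs; the gripper's body (76 mm by 85 mm) begins 54 mm behind the grasp point. The pads swing forward as they close: fully open they stand 13 mm farther back than shut.
Start: joints at [1.285, 0.469, -0.049, 1.532, 0.024, 1.141, -0.082], TCP at [171.489, -652.873, 200.535] pointing down, gripper open.
Joint ranges: [-2.59, 2.59], [-0.33, 1.99], [-1.39, 1.29], [0.1, 2.45], [-1.04, 4.18], [0.21, 1.99], [-2.66, 2.66]. Speed limits (rad/s): [2.57, 2.57, 3.14, 3.14, 3.14, 3.14, 3.14].

## Interface

Orientations are given as [roll, pitch, yaw] about the fixed x, y, z axes, in that order (R = Rz(yaw) Ry(pitch) Rx(roll)).
In Python, from bench import r, eoat, imaging, workorder gives the robot as it stands. Calls block until the motion is done:
- r.move_pose(position, orientation): joint-space move of the TCP to a pose.
- r.move_linear(position, orientation=None, max_speed=150, threshold=None): straight line of the TCP; orientation=None keeps the orientation; max_speed is the mean speed in mm/s. With threshold (N) it stops when the force on the tool has changed by that much, and returns True; else False.
- r.movej(angles): joint-space move.
- eoat.grip(opening, grip_force=None): finger opening in mm; grip_force is the grip in N (None keeps the last); returns when the fingers have stopped.
- r.pause(seconds).
- r.inverse_kinematics(position, orientation): joint angles nearest the present ones, or None.
- r.state(): the state.
- imaging.read_camera(name): name is "scene" or "top" or "wrist"; returns a dict with "image" (400x640x3 uint8, red, green, blue), "vfov" (degrees; the focal length in pixels is half the picture's height over the tangent of half this angle, whatever the lens; pixels are square), "cx", "cy" (the principal point, pixels), "rvec" (rotation vector, rad) and "tvec" (3), from world to camera coordinates, as OpenCV has them. Camera axes: x right, y down, z forward; pixel columns grow to the right and rows downward; lengths in mm; the calibration is good to about 2 mm. The wrist camera is an equidistant fisheye: a pixel r from the principal point sees the ray r / f radians off the axis. A picture is of the moment at which its call begins. There is no depth.
A pose or a line that the arm cannot do raises r.PlanningError and nothing moves.
- workorder.job_done(): hands the job in, once; it reports no verdict.
The state is a dict: "clock": time; "qpos": joint angles; "qvel": joint speeds; "joint_efforts": joint torques, N m; "ee_pos": TCP position; "ee_rot": TCP orientation; "wrist_force": force on the tool from outside, world axes, zero at the start; "moment": the same for the moment, N m; "opening": finger opening in mm.
Only numpy, scipy, OpenCV 4.12 (cv2) and the standard library are available. Lean on these libraries where they do the work, as an engineer would, in place of code of your own. Each camera call takes 0.05 s, during which the arm holds its last target. There are 200 camera calls.

## Working session

There is one attempt and no reset: what is moved stays moved. The work goes in short steps, each a Python script; the robot and the scene stay as the last script left them, time stands still between calls to the robot, and variables do not carry over. Pictures are saved under pics/ and viewed, about 8 in all and at most 12, crops included, and the job is handed in when it is done.

```bash
mkdir -p pics; ls; python3 - <<'E'
from bench import r,imaging
import cv2,pickle
d={}
for n in("scene","top"):
    c=imaging.read_camera(n);d[n]=c
    cv2.imwrite(f"pics/{n}1.png",c["image"][:,:,::-1])
    print(n,c["vfov"],c["cx"],c["cy"],c["rvec"],c["tvec"])
pickle.dump(d,open("cams.pkl","wb"))
s=r.state();print(s["clock"],s["ee_pos"],s["ee_rot"],s["opening"])
E
```

```text
pics
scene 50.841221412267124 321.28768786797696 201.6520902272173 [ 1.91680121  1.05363116 -0.56668597] [-307.1849642  -169.92277609 1759.93900416]
top 49.95963234363763 315.454970215781 198.11295141285322 [ 2.18455998 -2.18535     0.08436602] [  18.37982524  570.63658925 1385.54110921]
0.1 [ 171.30757273 -652.31322077  199.54920538] [-3.10104491  1.56903193  1.8681839 ] 85.74436252474037
```

View pics/scene1.png

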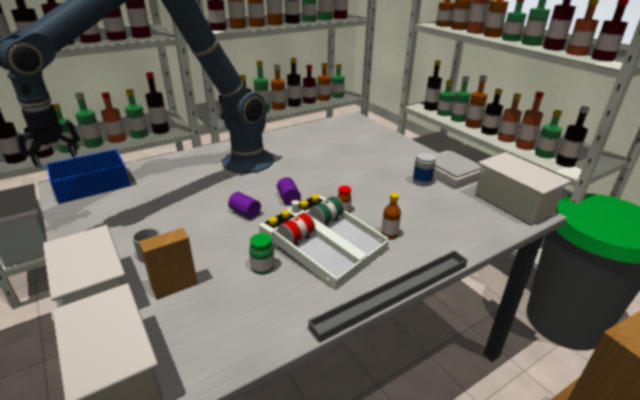

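View pics/top1.png

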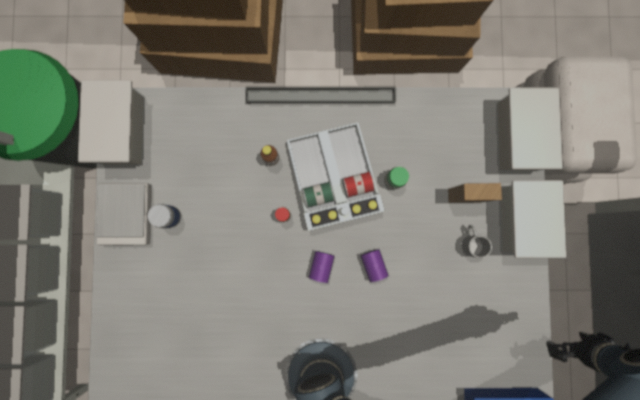

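The scene view shows the red tin in the right lane (297,225) and the green one in the left (325,210). In the top view they are at (358,184) and (318,194). The two purple decoys lie in front of the rack at about (321,267) and (375,265). I'll enlarge the top view to get the button pixels.

```bash
python3 - <<'E'
import cv2
im=cv2.imread("pics/top1.png")[115:240,265:415]
cv2.imwrite("pics/crop1.png",cv2.resize(im,(750,625)[0:2],interpolation=cv2.INTER_CUBIC)[:600])
E
```

```text
(no output)
```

View pics/crop1.png

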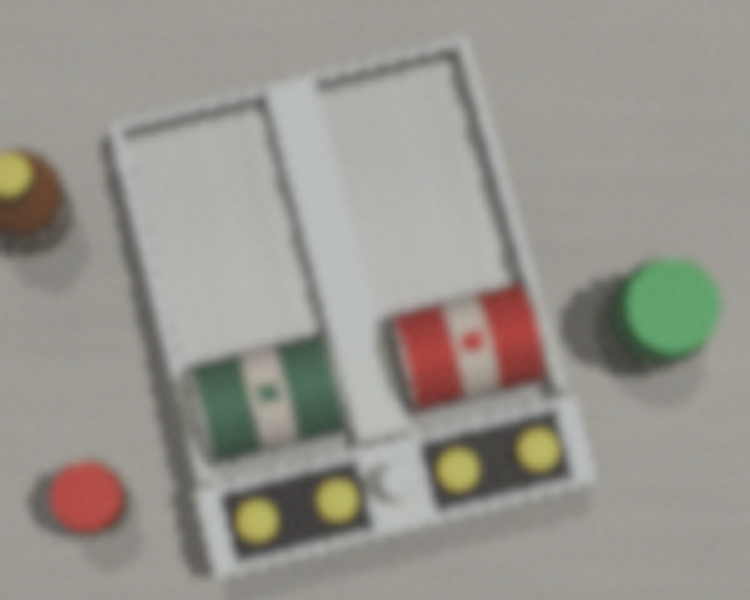

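The red tin is confirmed: red with a white band, in the right lane (crop 470,345). Its buttons are at crop (458,469) and (539,450). The salt pot is at about (395,485). Next I'll fit the rack pose from the four button centroids.

```bash
cat > h.py <<'E'
import numpy as np,cv2,pickle
from scipy.optimize import least_squares
from scipy.spatial.transform import Rotation as R
def K(c):
    f=200/np.tan(np.radians(c["vfov"]/2)); return np.array([[f,0,c["cx"]],[0,f,c["cy"]],[0,0,1]])
def proj(c,P): return cv2.projectPoints(np.array(P,float),np.array(c["rvec"]),np.array(c["tvec"],float),K(c),None)[0][:,0]
def pt(p,q):  # rack->world
    x,y,a=p; q=np.atleast_2d(np.array(q,float)); C,S=np.cos(a),np.sin(a)
    return np.c_[x+C*q[:,0]-S*q[:,1],y+S*q[:,0]+C*q[:,1],q[:,2]]
B=[[-121,y,86] for y in(91,39,-39,-91)]
E
python3 - <<'E'
from h import *
from bench import r
d=pickle.load(open("cams.pkl","rb"));c=d["top"];im=c["image"].astype(float)
w=np.clip(np.minimum(im[...,0],im[...,1])-im[...,2]-35,0,None)
px=[]
for u,v in((257,521),(337,500),(458,469),(539,450)):
    u=u/5+264.6;v=v/5+114.6
    Y,X=np.mgrid[0:400,0:640];m=w*((X-u)**2+(Y-v)**2<36)
    px.append([(m*X).sum()/m.sum(),(m*Y).sum()/m.sum()]);print((u,v),px[-1])
px=np.array(px)
s=least_squares(lambda p:(proj(c,pt([p[0]*100,p[1]*100,p[2]],B))-px).ravel(),[6,0,0.2])
p=s.x*[100,100,1];print(p,s.fun.round(2),pt(p,B).round(1));np.save("rack.npy",p)
print("scene",proj(d["scene"],pt(p,B)))
for sg in(1,-1):
    z=sg*np.array([-np.sin(p[2]),np.cos(p[2]),0]);x=np.array([0,0,-1.]);M=np.c_[x,np.cross(z,x),z]
    o=R.from_matrix(M).as_euler("xyz");t=pt(p,[[-121,-65,180]])[0];print(sg,o,r.inverse_kinematics(t,o))
E
```

```text
(316.0, 218.8) [np.float64(315.94549058473734), np.float64(218.66699702675916)]
(332.0, 214.6) [np.float64(332.0430597771023), np.float64(214.57041540020262)]
(356.20000000000005, 208.39999999999998) [np.float64(356.17501239464553), np.float64(208.48289538919187)]
(372.40000000000003, 204.6) [np.float64(372.24469160768456), np.float64(204.42770475227502)]
[ 6.41161328e+02 -4.14436266e+01  2.47052863e-01] [-0.11  0.02 -0.03  0.02  0.05 -0.01  0.09 -0.03] [[ 501.6   17.2   86. ]
 [ 514.3  -33.2   86. ]
 [ 533.4 -108.8   86. ]
 [ 546.1 -159.3   86. ]]
scene [[315.10318431 195.45900939]
 [303.75992077 201.57649423]
 [285.67392593 211.3303714 ]
 [272.83797275 218.25287202]]
1 [-1.81784919  1.57079633  0.        ] [ 0.84266971  0.4301368  -0.88082977  1.80676278  0.37308419  1.08087757
  1.6447935 ]
-1 [1.32374346 1.57079633 0.        ] [ 0.52903474  0.33180483 -0.4515316   1.82312578  0.16716825  1.02410399
 -1.31210377]<sys>:0: UserWarning: Gimbal lock detected. Setting third angle to zero since it is not possible to uniquely determine all angles.
```

The fit residual is 0.1 px, and the projection also lands on the buttons in the scene view. I'll raise the arm, move over the pair, set the opening and check from close by.

```bash
python3 - <<'E' 2>/dev/null
from h import *
from bench import r,eoat,imaging
p=np.load("rack.npy");t=pt(p,[[-121,-65,0]])[0]
o=[1.57079633-p[2],np.pi/2,0]
P=lambda z:[t[0],t[1],z]
r.move_linear([171,-652,300],max_speed=250)
r.move_pose(P(300),o)
eoat.grip(40)
r.move_linear(P(125),max_speed=200)
s=r.state();print(s["clock"],P(0),s["ee_pos"],s["opening"],s["wrist_force"])
c=imaging.read_camera("wrist");cv2.imwrite("pics/w1.png",c["image"][:,:,::-1])
c=imaging.read_camera("scene");cv2.imwrite("pics/s2.png",cv2.resize(c["image"][120:280,200:400,::-1],None,fx=3.5,fy=3.5,interpolation=cv2.INTER_CUBIC))
E
```

```text
4.45 [np.float64(539.7307878653323), np.float64(-134.06028596043137), 0] [ 540.75531812 -134.07851957  126.1129126 ] 40.41978394940799 [-0.17442574 -0.21314391 -0.57563209]
```

View pics/w1.png

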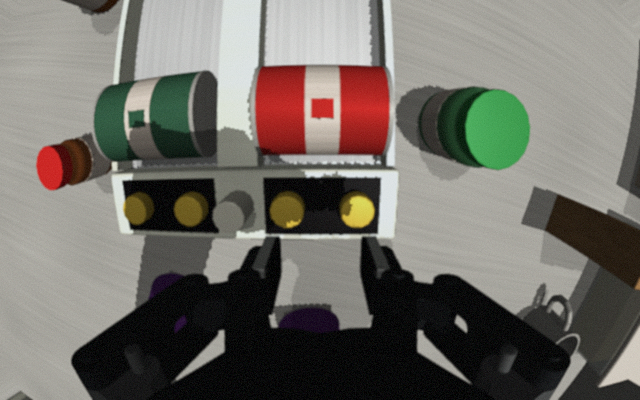

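View pics/s2.png

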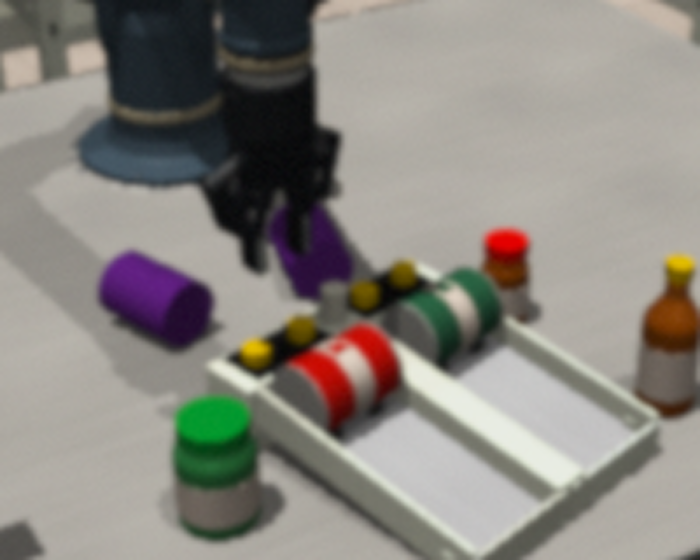

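The wrist view shows the tips at about (268,240) and (374,240). The buttons are at (287,210) and (357,210), and the two are centred on each other laterally to about 2 px. I'll project known points into the fisheye view to check button alignment and finger spacing.

```bash
python3 - <<'E' 2>/dev/null
from h import *
from bench import r,imaging
c=imaging.read_camera("wrist");p=np.load("rack.npy")
def fe(P):
    X=R.from_rotvec(np.array(c["rvec"])).apply(P)+np.array(c["tvec"])
    f=K(c)[0,0];rr=np.hypot(X[:,0],X[:,1]);th=np.arctan2(rr,X[:,2])
    return (np.c_[c["cx"],c["cy"]]+(f*th/rr)[:,None]*X[:,:2]).round(0).astype(int)
print("buttons",fe(pt(p,B)).tolist())
im=np.ascontiguousarray(c["image"][:,:,::-1])
for z in(126,132):
  for dy in(-34,-20,20,34):
    a=fe(pt(p,[[-121+dx,-65+dy,z] for dx in(-11,0,11)]));print(z,dy,a.tolist())
im=im[180:300,220:420];cv2.imwrite("pics/w2.png",cv2.convertScaleAbs(cv2.resize(im,None,fx=4,fy=4,interpolation=cv2.INTER_CUBIC),alpha=2.2,beta=20))
E
```

```text
buttons [[132, 210], [185, 211], [283, 211], [355, 212]]
126 -34 [[374, 248], [375, 231], [376, 214]]
126 -20 [[351, 248], [352, 232], [352, 214]]
126 20 [[287, 248], [286, 232], [285, 214]]
126 34 [[264, 248], [263, 231], [262, 214]]
132 -34 [[375, 252], [376, 235], [377, 217]]
132 -20 [[352, 252], [353, 235], [354, 218]]
132 20 [[286, 252], [285, 235], [284, 218]]
132 34 [[263, 252], [262, 235], [260, 217]]
```

View pics/w2.png

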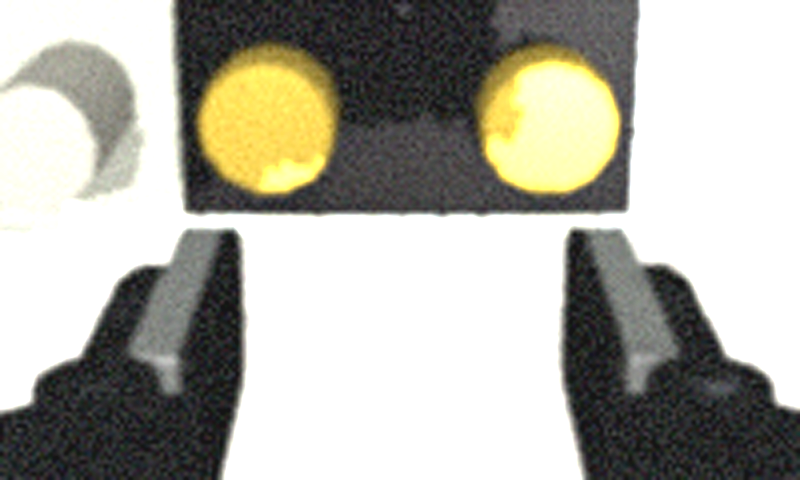

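```bash
python3 - <<'E' 2>/dev/null
from h import *
from bench import r
p=np.load("rack.npy");d=pickle.load(open("cams.pkl","rb"))["scene"]
for z in(126,132,140,150,160,170):
    a=proj(d,pt(p,[[-121,-65-23,z],[-121,-65+23,z]]));print(z,((a-[200,120])*3.5).round().tolist())
print(r.state()["ee_pos"],R.from_euler("xyz",r.state()["ee_rot"]).as_matrix().round(3).tolist())
E
```

```text
126 [[255.0, 303.0], [296.0, 282.0]]
132 [[255.0, 297.0], [296.0, 276.0]]
140 [[254.0, 289.0], [295.0, 268.0]]
150 [[254.0, 279.0], [295.0, 258.0]]
160 [[253.0, 268.0], [294.0, 248.0]]
170 [[253.0, 258.0], [294.0, 238.0]]
[ 540.67434195 -134.19022873  126.31681403] [[0.003, 0.97, 0.244], [-0.001, 0.244, -0.97], [-1.0, 0.002, 0.001]]
```

Both cameras agree that the visible tips are about 35 mm above the reported TCP, at z of about 160 rather than 126. So I'll descend by force instead of by height. The opening goes to 45 to put the tips about 52 apart.

```bash
python3 - <<'E' 2>/dev/null
from h import *
from bench import r,eoat,imaging
p=np.load("rack.npy");t=pt(p,[[-121,-65,0]])[0]
P=lambda z:[t[0],t[1],z]
eoat.grip(45)
def show(a):
    s=r.state();print(a,s["clock"],s["ee_pos"].round(1),s["wrist_force"].round(2),s["moment"].round(2),s["opening"])
show("start")
hit=r.move_linear(P(90),max_speed=60,threshold=4);show(hit)
if not hit:
    hit=r.move_linear(P(30),max_speed=20,threshold=9);show(hit)
for n in("scene","wrist"):
    c=imaging.read_camera(n)["image"][:,:,::-1]
    cv2.imwrite(f"pics/{n}3.png",cv2.resize(c[120:280,200:400],None,fx=3.5,fy=3.5,interpolation=cv2.INTER_CUBIC) if n=="scene" else c)
show("")
E
```

```text
start 4.825 [ 539.9 -134.1  125.5] [-0.1  -0.5   0.43] [0.02 0.03 0.03] 45.1384208786069
False 5.5583 [ 539.9 -134.    90. ] [ 0.1   0.57 -0.06] [0.01 0.   0.04] 45.10654109734088
True 7.725 [ 539.7 -134.1   41.1] [-1.59  0.89  4.72] [0.03 0.17 0.02] 44.82764723730446
 7.825 [ 539.7 -134.2   41.1] [-0.4   0.25  4.91] [ 0.08  0.25 -0.01] 44.868817671339876
```

View pics/scene3.png

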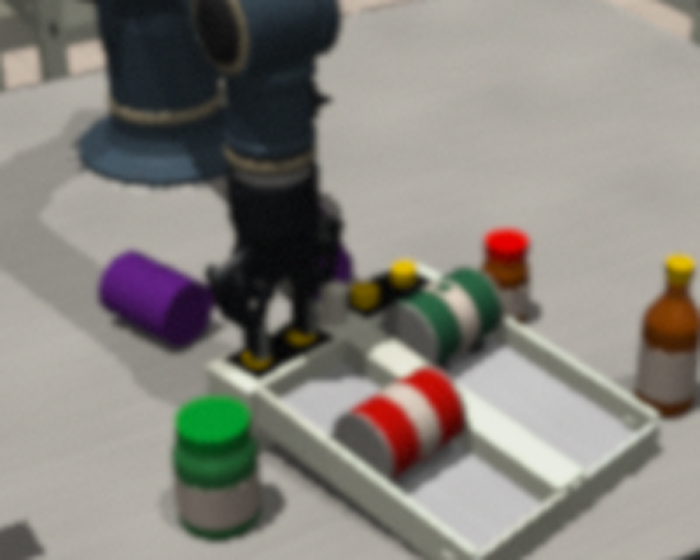

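Both buttons are down, at crop (257,360) and (300,338), and the red tin is rolling at about (400,420). Force is 4.9 N against roughly 5 N for both fully down. I'll press slightly further and hold.

```bash
python3 - <<'E' 2>/dev/null
from h import *
from bench import r,eoat,imaging
p=np.load("rack.npy");t=pt(p,[[-121,-65,0]])[0]
def show(a):
    s=r.state();print(a,s["clock"],s["ee_pos"].round(1),s["wrist_force"].round(2),s["moment"].round(2))
print(r.move_linear([t[0],t[1],38.5],max_speed=8,threshold=5));show("")
r.pause(2.5);show("")
for n in("scene","wrist"):
    c=imaging.read_camera(n)["image"][:,:,::-1]
    cv2.imwrite(f"pics/{n}4.png",cv2.resize(c[120:280,200:400],None,fx=3.5,fy=3.5,interpolation=cv2.INTER_CUBIC) if n=="scene" else c)
E
```

```text
True
 8.0333 [ 539.7 -134.1   41.1] [-0.51  0.31  4.43] [0.04 0.19 0.04]
 10.5333 [ 539.7 -134.1   41.1] [-0.91 -0.25  5.29] [ 0.06  0.14 -0.02]
```

View pics/scene4.png

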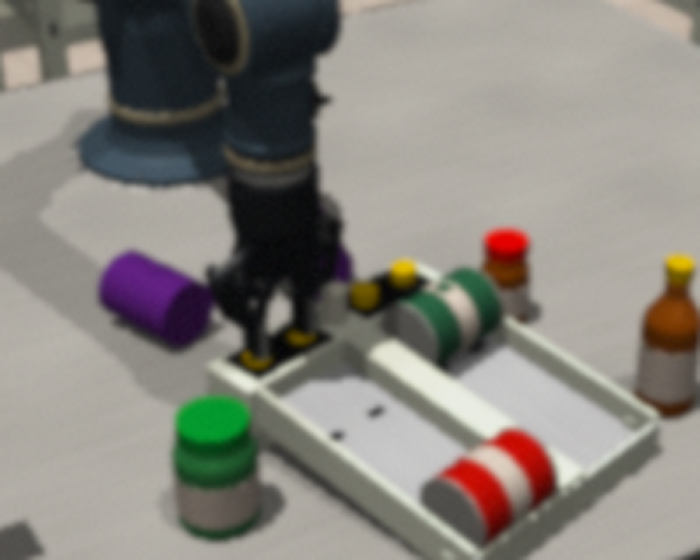

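View pics/wrist4.png

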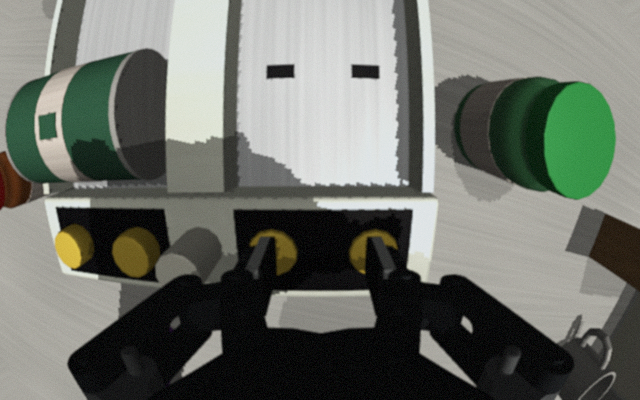

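The tin lies at the end wall, at crop (490,485), and the pins are retracted. 5 N doesn't quite prove full travel, so I'll press on in 1 mm steps until the force clearly rises. Then I'll hold, release and check.

```bash
python3 - <<'E' 2>/dev/null
from h import *
from bench import r,eoat,imaging
p=np.load("rack.npy");t=pt(p,[[-121,-65,0]])[0]
def show(a):
    r.pause(.2);f=[]
    for _ in range(5): f.append(r.state()["wrist_force"][2]);r.pause(.02)
    s=r.state();print(a,s["clock"],s["ee_pos"].round(1),np.mean(f).round(2),s["moment"].round(2));return np.mean(f)
f=show("")
for z in(40,39,38,37,36):
    r.move_linear([t[0],t[1],z],max_speed=10);f=show(z)
    if f>9: break
r.pause(.8)
E
```

```text
10.9167 [ 539.7 -134.1   41.1] 4.87 [0.07 0.18 0.02]
40 11.45 [ 539.7 -134.2   41. ] 10.91 [0.06 0.81 0.01]
```

The force jumped to 10.9 N within the last step, far above the spring rate. Both buttons are bottomed, and the moment across the jaws is near zero. Releasing.

```bash
python3 - <<'E' 2>/dev/null
from h import *
from bench import r,eoat,imaging
p=np.load("rack.npy");t=pt(p,[[-121,-65,0]])[0]
r.move_linear([t[0],t[1],90],max_speed=60)
r.move_linear([t[0],t[1],250],max_speed=150)
c=imaging.read_camera("wrist")["image"][:,:,::-1];cv2.imwrite("pics/w5.png",c)
c=imaging.read_camera("scene")["image"][:,:,::-1]
cv2.imwrite("pics/s5.png",cv2.resize(c[120:280,200:400],None,fx=3.5,fy=3.5,interpolation=cv2.INTER_CUBIC))
s=r.state();print(s["clock"],s["ee_pos"],s["wrist_force"])
E
```

```text
14.55 [ 539.12394318 -134.02134825  248.90121167] [0.38363395 0.73653679 0.18770475]
```

View pics/s5.png

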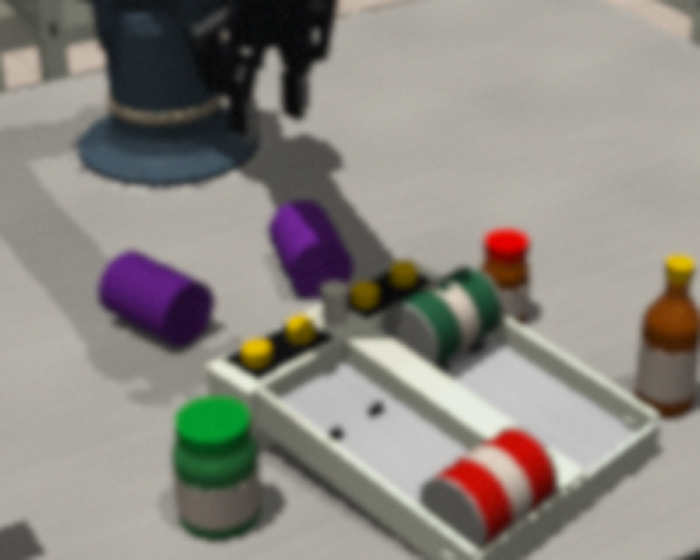

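All four buttons are up; the pressed pair is back at crop (255,352) and (300,330), where it started. The red tin lies in the tray at (490,485). The green tin, salt pot and jars are unmoved and the gripper is clear, so I'm handing in.

```bash
python3 -c "
from bench import workorder
print(workorder.job_done())"
```

```text
the job is handed in; nothing more can be done
None
```

The red tin is out of the rack and lying against the end wall of its lane (the right one), and the job is handed in. No verdict was reported. I pressed the lane's two buttons together with one fingertip on each and held them for about 4 s while the tin rolled down, then released them. The robot's clock stood at 14.55 s just before hand-in, out of the 35 s allowed.

- **Press:** at first contact the force was about 5 N, which could have been just short of full travel. After the tin had arrived I pressed about 1 mm further and the force jumped to 10.9 N, so the buttons were at their stops while the tin lay in the tray.
- **Final scene picture:** the red tin is in the tray, the green tin is still behind its pins, and all four buttons are up. The salt pot, spice jar, sauce bottle and pickle jar have not moved, and the gripper is well clear. The mug, bean can and pasta carton were outside that cropped view; the arm passed them at 300 mm.
- **Disagreement:** both the scene and wrist cameras showed the fingertips about 35 mm higher than the reported tool position. Contact bore this out: the buttons bottomed with the reported tool position at z of about 41 mm, not 74 mm. I had descended by force rather than by height because of this.

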